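# Hang the pinned mallet in its notched tool ring

## Task

Take the wooden mallet out of its wooden block and drop it handle first through the steel ring of the tool stand. The little cross-pin under its head will land on the ring's rim: turn the mallet while pressing only lightly until you feel the pin fall into the ring's two notches, never forcing it, then leave the mallet hanging upright with the underside of its head resting fully home on the ring, and do not disturb the loose jar, bottle, mug and dish around it.

Things in the scene. Friction and masses are not known exactly. Their poses are not given: they have to be found in the camera images.
- mallet_head (a point): Centre of the head of the wooden mallet (about 250 g), which first stands upright, handle down, in the block. z up along the handle to the head, x along the head's length. Head 80 mm long (x), 40 mm wide (y: the two flat faces to grip), 44 mm high. When it goes into the ring, keep the fingertips above the head's underside or they meet the ring.
- mallet_shoulder (a point): Middle of the underside of the mallet's head, 22 mm below the head's centre; same axes. The round handle, 18 mm across, comes down from here. A steel cross-pin 5 mm thick runs through the handle 10 mm below this point (middle of pin), parallel to x (the head's length), and sticks out to 20 mm either side of the handle's axis.
- mallet_foot (a point): Middle of the free end of the handle, 90 mm below the head's underside; same axes. The foot is tapered: 8 mm across at the very end, full 18 mm from 10 mm up.
- ring_mouth (a point): Centre of the rim of the stand's steel ring, 115 mm above the table; z up, x towards the stand's post. Ring 55 mm outside, 16 mm high, bore 21 mm, open below. Two opposite notches 6.6 mm wide reach out to 22 mm from the axis. Their line lies up to 0.85 rad either way (about z) from this x: it is not measured, see or feel for it. Pin on the rim: head 12.5 mm proud; pin in: head rests on rim.
- tool_stand: Fixed stand carrying the ring: base 150x96x14 mm, post and arm lower than the rim; origin on the table under the ring's centre, x towards the post, z up. The ring sits on a spring: it gives straight down up to 8 mm (3 N to start it, 1.5 N per mm more, stop at 15 N) and springs back. It turns only stiffly (0.15 N m): not when a pin slides over it lightly.
- block: Fixed wooden block, 86 x 86 x 70 mm, origin at the centre of its underside; in its top an upright bore 19 mm wide and 55 mm deep in which the mallet's handle stands (head's underside 105 mm above the table).
- water_jar: Loose low grey-blue jar, 68 mm wide, 52 mm high; leave alone. Origin at the centre of its underside.
- bottle: Loose small bottle of paint, 33 mm wide, 69 mm high; leave alone. Origin at the centre of its underside.
- mug: Loose pale mug, 77 mm wide, 79 mm high; leave alone. Origin at the centre of its underside.
- dish: Loose pale dish, 96 mm wide, 31 mm high; leave alone. Origin at the centre of its underside.

How it is judged (in metres and radians):
On the way, in this order (a step that is already met when the one before it is completed fails the run):
1. the mallet is lifted out of the block (height (world z) of mallet_foot above 0.075 m), for 0.1 s.
2. the handle is well down through the ring (z of mallet_foot in the frame of ring_mouth below -0.03 m and horizontal distance between mallet_foot and ring_mouth below 0.012 m), for 0.1 s.
At the end, for the whole second after the job is handed in: The mallet hangs at rest, released, in the ring with its pin in the notches: the underside of its head no more than 4 mm above the ring's unloaded rim, within 5 mm of the ring's centre, the handle within 0.12 rad of upright and through the ring (z of mallet_shoulder in the frame of ring_mouth between -0.009 and 0.004 m and horizontal distance between mallet_shoulder and ring_mouth below 0.005 m and angle between mallet_head's own z axis and vertical below 0.12 rad and linear speed of mallet below 0.02 m/s); the robot touches nothing.
It fails at once if the mallet is forced against the ring with more than 30 N (contact force between mallet and tool_stand above 30 N).
It fails at once if the stand is leaned on by the fingers with more than 15 N (contact force between the fingers and tool_stand above 15 N).
It fails at once if a bystander (jar, bottle, mug, dish) is moved more than 20 mm (distance of any of water_jar, bottle, mug, dish from where it was at the start of the episode above 0.02 m).
It also fails if it takes over 67 s, if anything falls off the work surface, if the arm or the gripper's body presses on something with over 40 N, if the wrist force passes 120 N, or if a joint passes its speed limit or range.

## Robot

A 6-joint arm with a two-finger parallel gripper is mounted at the origin on the work surface; the furniture and walls round the work are solid. World frame = base frame: x ahead of the robot, y to its left, z up, the work surface at z = 0. Lengths are in m, angles in degrees, forces in N, time in s.
With the tool pointing down it reaches from about 0.375 to 0.9 m from the base axis. Payload 3.1 kg.
Tool frame: the origin (TCP) lies at the very end of the fingers, on their centre line; the grasp point (between the pads) lies 19 mm behind it; z points along the fingers, y is the direction in which the jaws open and shut (so a half turn about z gives the same grasp; the last joint's range is limited). The gripper opens to 87 mm and grips with 3 to 60 N. Pads are 19 mm wide; open, the fingers measure 117 mm over their backs; the gripper's body (75 mm by 190 mm) begins 51 mm behind the grasp point.
Start: joints at [61.278, 30.224, 82.088, -0, 67.689, -10.227], TCP at [0.198, 0.593, 0.223] pointing down, gripper open.
Joint ranges: [-176.69, 176.69], [-43.24, 126.21], [12.49, 139.97], [-82, 262], [0, 151.66], [-163.58, 163.58]. Speed limits (degrees/s): [159.86, 159.86, 180, 180, 180, 180].

## Interface

Orientations are given as a 3x3 rotation matrix whose columns are the frame's x, y, z axes.
In Python, from rig import bot gives the robot as it stands. The module is installed in compiled form; this text tells all that it offers.
- The arm moves only by the tool play_rows, never from a script. Its argument "targets" is a list of rows, each a list of 7 numbers: the closure, from 0 (fully open) to 1 (shut), then the shift along the world's x, y, z in m, then the turn, a rotation vector about the world's x, y, z in rad. A call has 1 to 12 rows; each row shifts and turns the commanded pose from where the row before left it; what a row does not reach is not made up. A row lasts 1/8 s, in which the tool goes at most 62.5 mm and 10.7 degrees, less where a joint would pass 70% of its speed; a pose out of reach is approached as far as the arm can. A call with a gripper value outside its range is refused whole. The fingers move at their own pace and stop on an object; the grip force is fixed at half the most. Time passes only in rows, so rows that do not move let the fingers close. It gives the time, the measured TCP pose, the force and the opening at its end, in the units of the state.
- bot.read_state(): the state, without advancing time (a new reading comes with each control period).
- bot.capture(name): name is "scene" or "top" or "wrist"; returns the picture (400x640x3 uint8, blue, green, red); there is no depth.
- bot.get_calibration(name): a dict with "fx", "fy", "cx", "cy" (pixels), "R" (3x3) and "t" (3): a world point X has camera coordinates R X + t. Camera axes: x right, y down, z forward; pixel columns grow to the right and rows downward; lengths in m; the calibration is good to about 2 mm. A picture is of the moment at which its call begins: read the wrist's pose just before it. get_calibration takes no time and is no camera call; for the wrist camera it gives the pose at the moment of the call.
- bot.hand_in(): hands the job in, once; it reports no verdict.
The state is a dict: "time_s": time; "joint_positions": joint angles; "qvel": joint speeds; "tau": joint torques, N m; "position": TCP position; "tcp_rot": TCP orientation; "force": force on the tool from outside, world axes, zero at the start; "moment": the same for the moment, N m; "opening": opening from 0.0 (shut) to 1.0 (fully open).
Only numpy, scipy, OpenCV 4.12 (cv2) and the standard library are available. Lean on these libraries where they do the work, as an engineer would, in place of code of your own. Each camera call takes 0.05 s, during which the arm holds its last target. There are 200 camera calls.

## Working session

There is one attempt and no reset: what is moved stays moved. The work goes in short steps, Python scripts to look and compute and a tool call to move; the robot and the scene stay as the last step left them, time stands still between calls to the robot, and variables do not carry over. Pictures are saved under pics/ and viewed, about 8 in all and at most 12, crops included, and the job is handed in when it is done.

Besides the shell and the picture viewer there is one more tool, called after "Request:" in YAML: its name, and indented under it one key for each argument. play_rows: Moves the arm, as the interface text tells. Its arguments: {"type":"object","properties":{"targets":{"type":"array","items":{"type":"array","items":{"type":"number"}}}},"required":["targets"]}

```bash
mkdir -p pics
python3 - <<'E'
from rig import bot
import cv2,numpy as np
s=bot.read_state();print(s['time_s'],s['position'],np.round(s['tcp_rot'],3).tolist(),s['force'],s['opening'])
for n in ['scene','top','wrist']:
    c=bot.get_calibration(n);print(n,c)
    cv2.imwrite(f'pics/{n}0.png',bot.capture(n))
a=[cv2.imread(f'pics/{n}0.png') for n in ['scene','top']]
E
```

```text
0.0 [0.19789513 0.59207155 0.22157925] [[-0.948, 0.317, -0.001], [0.317, 0.948, -0.002], [0.0, -0.002, -1.0]] [ 0.13672368 -1.21222242 -0.5303594 ] 1.0028732915745942
scene {'fx': 403.12280584259094, 'fy': 403.12280584259094, 'cx': 319.4064188750258, 'cy': 207.15963365294175, 'R': array([[ 0.86981731, -0.49324552,  0.01125668],
       [-0.23977135, -0.4425466 , -0.86409618],
       [ 0.43119317,  0.74890678, -0.50320083]]), 't': array([-0.49953087,  0.23862095,  0.87635804])}
top {'fx': 519.4879995940709, 'fy': 519.4879995940709, 'cx': 317.29400645277536, 'cy': 192.98813383986644, 'R': array([[ 0.0766512 , -0.99704627, -0.00483088],
       [-0.96897138, -0.0733492 , -0.23603891],
       [ 0.23498737,  0.02277365, -0.9717316 ]]), 't': array([-0.03322966,  0.60390206,  1.1080963 ])}
wrist {'fx': 344.0368257319898, 'fy': 344.0368257319898, 'cx': 326.0469374837485, 'cy': 203.2894101897859, 'R': array([[ 0.31689319,  0.94845821, -0.00239542],
       [ 0.91558008, -0.30524695,  0.2617965 ],
       [ 0.24757185, -0.08515472, -0.96512012]]), 't': array([-0.62412256, -0.03163706,  0.3897087 ])}
```

View pics/scene0.png

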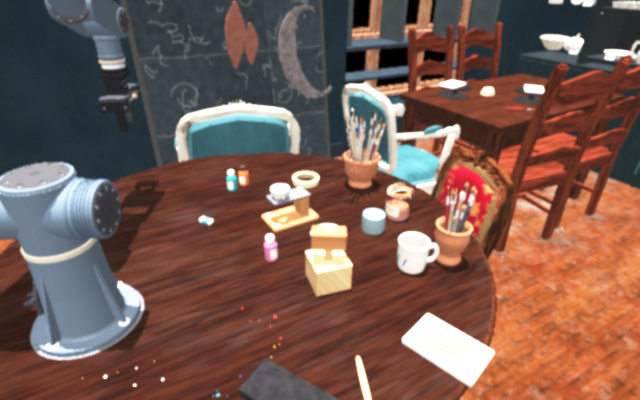

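View pics/top0.png

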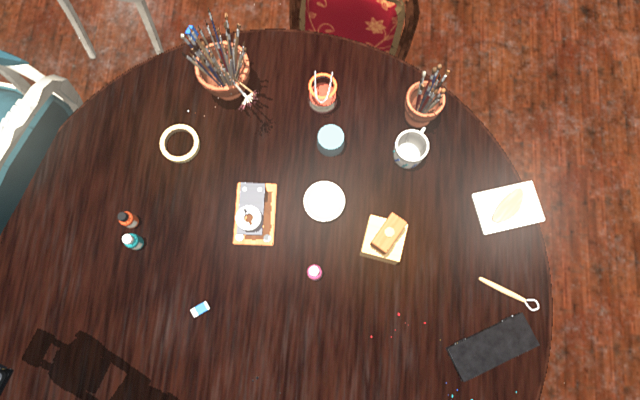

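The top view shows the stand with its ring at about (250,216), the mallet in its block at (389,233), dish (324,201), jar (330,140), mug (411,148) and bottle (314,272). I'll enlarge for precise pixels.

Run:
```python
import cv2,numpy as np
t=cv2.imread('pics/top0.png');s=cv2.imread('pics/scene0.png')
def c(i,x,y,w,h,k):return cv2.resize(i[y:y+h,x:x+w],None,fx=k,fy=k,interpolation=cv2.INTER_CUBIC)
a=np.hstack([c(t,225,175,60,75,6),c(t,355,195,60,75,6)])
cv2.imwrite('pics/c1.png',a)
cv2.imwrite('pics/c2.png',c(s,255,160,120,140,4))
```

```text
(no output)
```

View pics/c1.png

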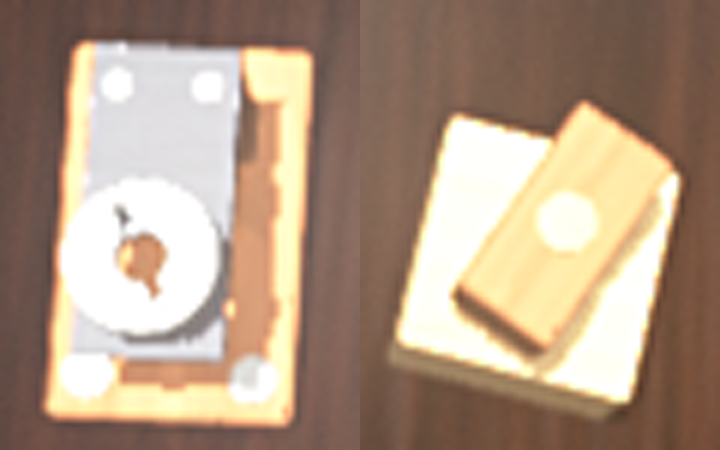

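View pics/c2.png

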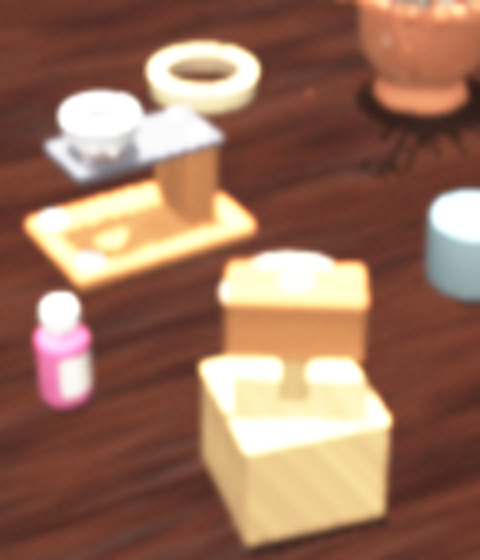

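Crop: ring centre in top ≈ (248.5,217.5), notches on a line from crop (121,212) to (154,290). Head-top knob ≈ (389.7,231.6) in top and (328,227) in scene; ring rim ≈ (280,187) in scene. The disc at (324,201) in top doesn't show in scene, so I'll check it.

```bash
cat > h.py <<'E'
from rig import bot
import numpy as np
C={n:bot.get_calibration(n) for n in('top','scene')}
def ray(c,p):
    d=c['R'].T@np.array([(p[0]-c['cx'])/c['fx'],(p[1]-c['cy'])/c['fy'],1.]);return -c['R'].T@c['t'],d/np.linalg.norm(d)
def onz(c,p,z):
    o,d=ray(c,p);return o+d*(z-o[2])/d[2]
def proj(c,X):
    q=c['R']@np.asarray(X)+c['t'];return np.array([c['cx']+c['fx']*q[0]/q[2],c['cy']+c['fy']*q[1]/q[2]])
def tri(*cp):
    A=0;b=0;os=[]
    for c,p in cp:
        o,d=ray(c,p);M=np.eye(3)-np.outer(d,d);A=A+M;b=b+M@o;os.append((o,d,M))
    X=np.linalg.solve(A,b);return X,[np.linalg.norm(M@(X-o)) for o,d,M in os]
E
python3 - <<'E'
from h import *
T,S=C['top'],C['scene']
u=lambda x,y,x0,y0,k:(x0+(x+.5)/k-.5,y0+(y+.5)/k-.5)
t=lambda x,y:u(x,y,225,175,6)
m=lambda x,y:u(x-360,y,355,195,6)
s=lambda x,y:u(x,y,255,160,4)
np.set_printoptions(precision=4,suppress=True)
print('ring',tri((T,t(141,257)),(S,s(101,106))), onz(T,t(141,257),.115),onz(S,s(101,106),.115))
a,b=onz(T,t(121,212),.115),onz(T,t(154,292),.115);print('notch',a,b,np.degrees(np.arctan2(*(b-a)[1::-1])))
print('head',tri((T,m(568,221)),(S,s(294,270))),onz(T,m(568,221),.151))
h=[onz(T,m(*p),.149) for p in[(585,100),(680,172),(545,357),(455,290)]];print('headcorners',h,np.mean(h,0))
for i,j in((3,0),(2,1),(0,1),(3,2)):
    d=h[j]-h[i];print(np.linalg.norm(d),np.degrees(np.arctan2(d[1],d[0])))
bk=[onz(T,m(*p),.07) for p in[(452,115),(682,175),(632,403),(397,345)]];print('block',np.mean(bk,0))
bs=[onz(T,t(*p),.014) for p in[(78,42),(312,50),(293,425),(47,415)]];print('base',bs,np.mean(bs,0))
print('postdir',np.degrees(np.arctan2(*((bs[0]+bs[1]-bs[2]-bs[3])[1::-1]))))
for n,p,z in(('dish?',(324,201),.031),('jar',(330,138),.052),('mug',(411,146),.079),('bottle',(314,272),.069),('ringdish',(180,143),.031)):
    X=onz(T,p,z);print(n,X,proj(S,X))
E
```

```text
ring (array([0.529 , 0.1559, 0.1194]), [np.float64(0.0010928836930929426), np.float64(0.0010928836930928832)]) [0.5288 0.157  0.115 ] [0.5336 0.1636 0.115 ]
notch [0.5447 0.166  0.115 ] [0.5164 0.1509 0.115 ] -151.99406500498466
head (array([ 0.5139, -0.1437,  0.155 ]), [np.float64(0.0004074077681823356), np.float64(0.0004074077681822261)]) [ 0.515  -0.1444  0.151 ]
headcorners [array([ 0.5586, -0.1487,  0.149 ]), array([ 0.5355, -0.1827,  0.149 ]), array([ 0.4676, -0.1388,  0.149 ]), array([ 0.4883, -0.1068,  0.149 ])] [ 0.5125 -0.1443  0.149 ]
0.08178264887622938 -30.770020560001143
0.08089685160702365 -32.84548486064015
0.04112232604092747 -124.11488731033964
0.038150494262398 -122.96391012422984
block [ 0.5144 -0.1448  0.07  ]
base [array([0.6324, 0.2073, 0.014 ]), array([0.6362, 0.1135, 0.014 ]), array([0.4856, 0.1065, 0.014 ]), array([0.4822, 0.2024, 0.014 ])] [0.5591 0.1574 0.014 ]
postdir 2.2587673457048125
dish? [ 0.5966 -0.0034  0.031 ] [327.1348 232.5642]
jar [ 0.7457 -0.0065  0.052 ] [372.2271 213.2943]
mug [ 0.7306 -0.1944  0.079 ] [412.6578 239.6989]
bottle [0.4268 0.0064 0.069 ] [268.2759 236.0445]
ringdish [0.7134 0.3537 0.031 ] [304.4735 174.6056]
```

Heights agree: ring about 0.119 (0.115 given), head top about 0.155 (0.149 plus the knob). The disc really is the dish, hidden behind the mallet in the scene view. Estimates are ring (0.529,0.157), notch line about 28°, mallet (0.514,-0.144) with its head along -31.5°. Next I'll pass over the ring for a close look.

Request:
play_rows:
  targets:
    - [0,0.0276,-0.0363,0.005,0,0,-0.019]
    - [0,0.0276,-0.0363,0.005,0,0,-0.019]
    - [0,0.0276,-0.0363,0.005,0,0,-0.019]
    - [0,0.0276,-0.0363,0.005,0,0,-0.019]
    - [0,0.0276,-0.0363,0.005,0,0,-0.019]
    - [0,0.0276,-0.0363,0.005,0,0,-0.019]
    - [0,0.0276,-0.0363,0.005,0,0,-0.019]
    - [0,0.0276,-0.0363,0.005,0,0,-0.019]
    - [0,0.0276,-0.0363,0.005,0,0,-0.019]
    - [0,0.0276,-0.0363,0.005,0,0,-0.019]
    - [0,0.0276,-0.0363,0.005,0,0,-0.019]
    - [0,0.0276,-0.0363,0.0,0,0,-0.019]

```text
time_s: 1.65
position: [0.5303, 0.1558, 0.2778]
tcp_rot: [[-0.852, 0.524, 0.001], [0.524, 0.852, 0.0], [-0.0, 0.0, -1.0]]
force: [0.6, 1.1, -0.7]
opening: 0.997
```

Run:
```python
from h import *
import cv2,json
s=bot.read_state();W=bot.get_calibration('wrist');im=bot.capture('wrist')
print(s['time_s'],s['position'],np.round(s['tcp_rot'],3).tolist(),s['force'])
np.savez('w1.npz',**{k:W[k] for k in W})
p=proj(W,[.5288,.157,.115]);print(p)
x0,y0=int(p[0])-50,int(p[1])-45;print(x0,y0)
cv2.imwrite('pics/w1.png',im)
cv2.imwrite('pics/w1c.png',cv2.resize(im[y0:y0+90,x0:x0+100],None,fx=6,fy=6,interpolation=cv2.INTER_CUBIC))
```

```text
1.65 [0.5302862  0.15582894 0.27781801] [[-0.852, 0.524, 0.001], [0.524, 0.852, 0.0], [-0.0, 0.0, -1.0]] [ 0.64008232  1.13084512 -0.6958717 ]
[325.93299111 184.93522827]
275 139
```

View pics/w1c.png

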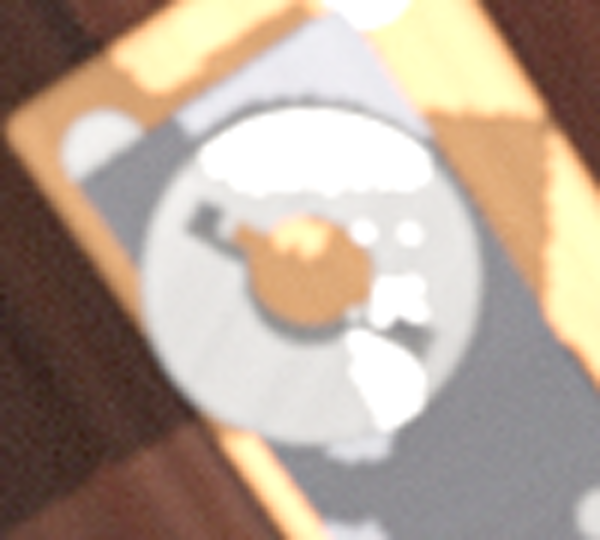

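Wrist crop: ring disc centre about (311,272), bore matching, notch ends about (205,218) and (420,337).

Run:
```python
from h import *
W=np.load('w1.npz')
u=lambda x,y:(275+(x+.5)/6-.5,139+(y+.5)/6-.5)
R=onz(W,u(311,272),.115);a,b=onz(W,u(205,218),.115),onz(W,u(420,337),.115)
e=[onz(W,u(*p),.115) for p in((143,272),(482,272))]
print(R,a,b,(a+b)/2,np.linalg.norm(b-a),np.linalg.norm(e[1]-e[0]),np.degrees(np.arctan2(*(b-a)[1::-1])))
print(tri((W,u(311,272)),(C['top'],(248.4,217.8)),(C['scene'],(280,186.5))))
```

```text
[0.52819154 0.15791996 0.115     ] [0.51188717 0.14814523 0.115     ] [0.54655005 0.16731049 0.115     ] [0.52921861 0.15772786 0.115     ] 0.03960836627486174 0.0543108160111259 28.938399097119483
(array([0.52873436, 0.15677457, 0.1171926 ]), [np.float64(0.0016460499791343531), np.float64(0.0014103365899883803), np.float64(0.0021197713246466883)])
```

Request:
play_rows:
  targets:
    - [0,-0.0014,-0.026,0,0,0,0]
    - [0,-0.0014,-0.026,0,0,0,0]
    - [0,-0.0014,-0.026,0,0,0,0]
    - [0,-0.0014,-0.026,0,0,0,0]
    - [0,-0.0014,-0.026,0,0,0,0]
    - [0,-0.0014,-0.026,0,0,0,0]
    - [0,-0.0014,-0.026,0,0,0,0]
    - [0,-0.0014,-0.026,0,0,0,0]
    - [0,-0.0014,-0.026,0,0,0,0]
    - [0,-0.0014,-0.026,0,0,0,0]
    - [0,-0.0014,-0.026,0,0,0,0]
    - [0,-0.0014,-0.014,0,0,0,0]

```text
time_s: 3.2
position: [0.5124, -0.1438, 0.2773]
tcp_rot: [[-0.852, 0.524, -0.0], [0.524, 0.852, 0.0], [0.001, 0.0, -1.0]]
force: [0.6, -0.2, 0.6]
opening: 0.999
```

Run:
```python
from h import *
import cv2
s=bot.read_state();W=bot.get_calibration('wrist');im=bot.capture('wrist')
print(s['time_s'],s['position'],np.round(s['tcp_rot'],3).tolist(),s['force'])
np.savez('w2.npz',**{k:W[k] for k in W})
p=proj(W,[.514,-.1443,.149]);print(p)
x0,y0=int(p[0])-70,int(p[1])-60;print(x0,y0)
cv2.imwrite('pics/w2c.png',cv2.resize(im[y0:y0+120,x0:x0+140],None,fx=5,fy=5,interpolation=cv2.INTER_CUBIC))
```

```text
3.2 [ 0.51238737 -0.14376527  0.27728038] [[-0.852, 0.524, -0.0], [0.524, 0.852, 0.0], [0.001, 0.0, -1.0]] [ 0.63212813 -0.17595643  0.61943205]
[326.22444969 197.4308515 ]
256 137
```

View pics/w2c.png

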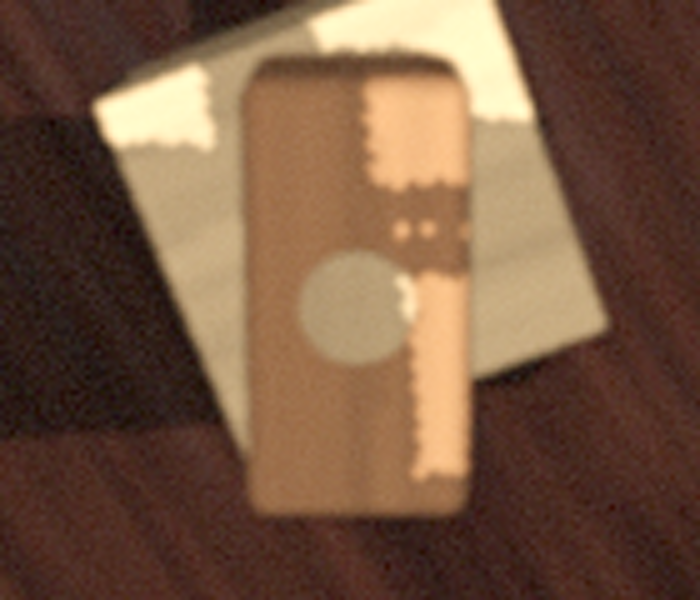

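The head is aligned with the jaws. Its edges run x≈248 to 468 and y≈72 to 517, so the centre is about (358,295), with the knob at (357,308).

Run:
```python
from h import *
W=np.load('w2.npz')
u=lambda x,y:(256+(x+.5)/5-.5,137+(y+.5)/5-.5)
print(onz(W,u(358,295),.149),onz(W,u(357,308),.152))
f=lambda p,q:(np.linalg.norm(onz(W,u(*q),.149)-onz(W,u(*p),.149)),np.degrees(np.arctan2(*(onz(W,u(*q),.149)-onz(W,u(*p),.149))[1::-1])))
print(f((247,295),(469,295)),f((358,72),(358,517)),f((244,100),(251,490)),f((468,100),(468,490)))
print(tri((W,u(358,295)),(C['top'],(389.6,231.8))))
```

```text
[ 0.51304894 -0.14272248  0.149     ] [ 0.51428306 -0.14369255  0.152     ]
(np.float64(0.03848202098262306), np.float64(58.40392142628271)) (np.float64(0.07952623224871834), np.float64(-31.548820020517695)) (np.float64(0.06968943743766345), np.float64(-31.513573678874568)) (np.float64(0.06969815975821772), np.float64(-30.589989222078))
(array([ 0.52304583, -0.14999059,  0.10141691]), [np.float64(0.0012307301814304323), np.float64(0.0012307301814304314)])
```

Request:
play_rows:
  targets:
    - [0,0.0013,0.0003,-0.03,0,0,0]
    - [0,0,0,-0.03,0,0,0]
    - [0,0,0,-0.03,0,0,0.005]
    - [0,0,0,-0.03,0,0,0]
    - [0,0,0,-0.02,0,0,0]
    - [0,0,0,-0.014,0,0,0]
    - [0,0,0,-0.01,0,0,0]
    - [0,0,0,0,0,0,0]
    - [0,0,0,0,0,0,0]

```text
time_s: 4.38
position: [0.5144, -0.1427, 0.1141]
tcp_rot: [[-0.855, 0.519, 0.001], [0.519, 0.855, -0.001], [-0.001, 0.0, -1.0]]
force: [-0.4, -1.1, 0.1]
opening: 1.002
```

Request:
play_rows:
  targets:
    - [0.3,0,0,0,0,0,0]
    - [1,0,0,0,0,0,0]
    - [1,0,0,0,0,0,0]
    - [1,0,0,0,0,0,0]
    - [1,0,0,0,0,0,0]
    - [1,0,0,0,0,0,0]
    - [1,0,0,0,0,0,0]
    - [1,0,0,0,0,0,0]

```text
time_s: 5.38
position: [0.5139, -0.1426, 0.1135]
tcp_rot: [[-0.855, 0.519, -0.0], [0.519, 0.855, -0.0], [0.0, -0.0, -1.0]]
force: [0.7, -0.1, -0.5]
opening: 0.458
```

Gripped at 39.8 mm with little side force. Now I'll lift.

Request:
play_rows:
  targets:
    - [1,0,0,0.005,0,0,0]
    - [1,0,0,0.01,0,0,0]
    - [1,0,0,0.012,0,0,0]
    - [1,0,0,0.015,0,0,0]
    - [1,0,0,0.015,0,0,0]
    - [1,0,0,0.015,0,0,0]
    - [1,0,0,0.015,0,0,0]
    - [1,0,0,0.015,0,0,0]
    - [1,0,0,0.015,0,0,0]
    - [1,0,0,0.013,0,0,0]
    - [1,0,0,0,0,0,0]
    - [1,0,0,0,0,0,0]

```text
time_s: 6.88
position: [0.5135, -0.1424, 0.2432]
tcp_rot: [[-0.855, 0.519, -0.001], [0.519, 0.855, 0.0], [0.001, -0.0, -1.0]]
force: [0.9, -0.1, -3.6]
opening: 0.455
```

Request:
play_rows:
  targets:
    - [1,0.0012,0.025,0,0,0,0.0875]
    - [1,0.0013,0.025,0,0,0,0.0875]
    - [1,0.0012,0.025,0,0,0,0.0875]
    - [1,0.0013,0.025,0,0,0,0.0875]
    - [1,0.0012,0.025,0,0,0,0.0875]
    - [1,0.0013,0.025,0,0,0,0.0875]
    - [1,0.0012,0.025,0,0,0,0.0875]
    - [1,0.0013,0.025,0,0,0,0.0875]
    - [1,0.0012,0.025,0,0,0,0.0875]
    - [1,0.0013,0.025,0,0,0,0.0875]
    - [1,0.0012,0.025,0,0,0,0.0875]
    - [1,0.0013,0.025,0,0,0,0.0875]

```text
time_s: 8.38
position: [0.5283, 0.1581, 0.2425]
tcp_rot: [[-0.874, -0.486, -0.002], [-0.486, 0.874, -0.0], [0.002, 0.001, -1.0]]
force: [0.3, -0.4, -3.0]
opening: 0.456
```

Request:
play_rows:
  targets:
    - [1,0,0,0,0,0,0]
    - [1,0,0,0,0,0,0]

```text
time_s: 8.62
position: [0.5285, 0.1569, 0.2429]
tcp_rot: [[-0.876, -0.483, -0.002], [-0.483, 0.876, -0.001], [0.002, 0.0, -1.0]]
force: [-0.8, -0.2, -3.2]
opening: 0.456
```

Run:
```python
from h import *
import cv2
s=bot.read_state();im=bot.capture('scene');tm=bot.capture('top')
print(s['time_s'],s['position'],np.round(s['tcp_rot'],4).tolist(),s['force'],s['joint_positions'])
P=s['position'];sh=P-[0,0,.008]
for z in(0,-.09,):print('mallet axis px',z,proj(C['scene'],sh+[0,0,z])-[255,140])
print('ring px',proj(C['scene'],[.5285,.1573,.115])-[255,140])
cv2.imwrite('pics/s2c.png',cv2.resize(im[140:230,240:330],None,fx=6,fy=6,interpolation=cv2.INTER_CUBIC))
```

```text
8.625 [0.52846333 0.15693886 0.24288548] [[-0.8758, -0.4827, -0.0016], [-0.4827, 0.8758, -0.0008], [0.0018, 0.0001, -1.0]] [-0.8298594  -0.22800495 -3.18986486] [ 4.94542688e+00  2.31849209e+01  9.13342821e+01 -4.17258342e-02
  6.55739258e+01 -1.13897151e+02]
mallet axis px 0 [22.53321519  8.52828136]
mallet axis px -0.09 [23.82837783 38.12788487]
ring px [24.1953993  47.39377044]
```

View pics/s2c.png

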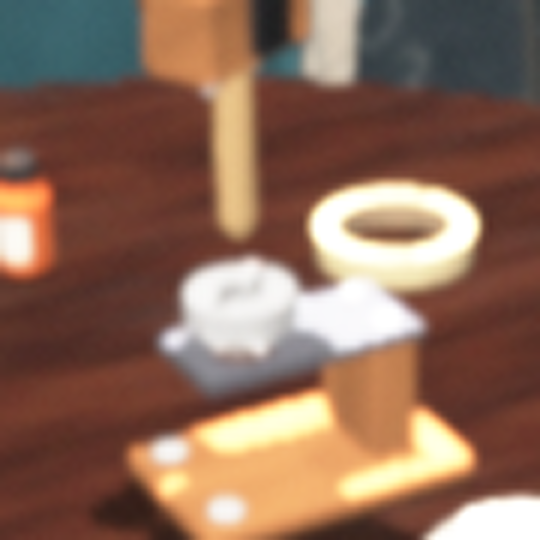

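In the scene crop the foot tip (237,238) hangs over the ring centre (about (241,284)), and the handle is upright. Descending gently.

Request:
play_rows:
  targets:
    - [1,0,0.0003,-0.01,0,0,0]
    - [1,0,0,-0.01,0,0,0]
    - [1,0,0,-0.008,0,0,0]
    - [1,0,0,-0.006,0,0,0]
    - [1,0,0,-0.004,0,0,0]
    - [1,0,0,-0.004,0,0,0]
    - [1,0,0,-0.003,0,0,0]
    - [1,0,0,0,0,0,0]

```text
time_s: 9.72
position: [0.5288, 0.1577, 0.1984]
tcp_rot: [[-0.876, -0.483, -0.0], [-0.483, 0.876, 0.0], [0.0, 0.0, -1.0]]
force: [0.3, -0.0, -1.3]
opening: 0.456
```

Request:
play_rows:
  targets:
    - [1,0,0,-0.004,0,0,0]
    - [1,0,0,-0.004,0,0,0]
    - [1,0,0,-0.004,0,0,0]
    - [1,0,0,-0.004,0,0,0]
    - [1,0,0,-0.004,0,0,0]
    - [1,0,0,0,0,0,0]

```text
time_s: 10.48
position: [0.5288, 0.1577, 0.1781]
tcp_rot: [[-0.876, -0.483, -0.001], [-0.483, 0.876, 0.0], [0.001, 0.0, -1.0]]
force: [0.5, -0.4, -2.3]
opening: 0.458
```

Run:
```python
from h import *
s=bot.read_state();print(s['position'],s['force'],s['moment'])
```

```text
[0.52875586 0.15774645 0.17814007] [ 0.49715326 -0.44639425 -2.30882756] [ 0.01762082  0.10272586 -0.02861445]
```

Free so far. I'll go on to just above pin contact (expected TCP 0.1355).

Request:
play_rows:
  targets:
    - [1,0,0,-0.005,0,0,0]
    - [1,0,0,-0.005,0,0,0]
    - [1,0,0,-0.005,0,0,0]
    - [1,0,0,-0.005,0,0,0]
    - [1,0,0,-0.005,0,0,0]
    - [1,0,0,-0.005,0,0,0]
    - [1,0,0,-0.004,0,0,0]
    - [1,0,0,-0.003,0,0,0]
    - [1,0,0,-0.002,0,0,0]
    - [1,0,0,0,0,0,0]
    - [1,0,0,0,0,0,0]

```text
time_s: 11.85
position: [0.5289, 0.1577, 0.1396]
tcp_rot: [[-0.876, -0.483, -0.0], [-0.483, 0.876, -0.0], [0.0, -0.0, -1.0]]
force: [-1.0, -0.8, -3.0]
opening: 0.46
```

Request:
play_rows:
  targets:
    - [1,0,0,-0.001,0,0,0]
    - [1,0,0,-0.001,0,0,0]
    - [1,0,0,-0.001,0,0,0]
    - [1,0,0,-0.001,0,0,0]
    - [1,0,0,-0.001,0,0,0]
    - [1,0,0,-0.001,0,0,0]
    - [1,0,0,-0.001,0,0,0]
    - [1,0,0,0,0,0,0]

```text
time_s: 12.85
position: [0.5291, 0.1576, 0.1325]
tcp_rot: [[-0.876, -0.483, 0.0], [-0.483, 0.876, -0.0], [-0.0, -0.0, -1.0]]
force: [0.8, -1.5, -2.6]
opening: 0.455
```

Run:
```python
from h import *
s=bot.read_state();print(s['position'],s['force'],s['moment'])
```

```text
[0.52905571 0.15756512 0.13248277] [ 0.75125306 -1.48614979 -2.55351407] [-0.30487352  0.10201295  0.04480062]
```

Request:
play_rows:
  targets:
    - [1,0,0,-0.001,0,0,0]
    - [1,0,0,-0.001,0,0,0]
    - [1,0,0,0,0,0,0]

```text
time_s: 13.22
position: [0.5291, 0.1576, 0.1305]
tcp_rot: [[-0.876, -0.483, 0.0], [-0.483, 0.876, -0.0], [-0.0, -0.0, -1.0]]
force: [0.1, -2.1, -0.9]
opening: 0.458
```

Run:
```python
from h import *
s=bot.read_state();print(s['position'],s['force'],s['moment'])
```

```text
[0.52906709 0.15760229 0.13052404] [ 0.08188427 -2.05073808 -0.91320973] [-0.38621812  0.01050373 -0.02418652]
```

The handle is being pushed towards -y (about 2 N), so I'm slightly too far +y. I'll correct by under 1 mm and look at the force again.

Request:
play_rows:
  targets:
    - [1,0,-0.0008,0,0,0,0]
    - [1,0,0,0,0,0,0]
    - [1,0,0,0,0,0,0]

```text
time_s: 13.6
position: [0.5288, 0.1572, 0.1304]
tcp_rot: [[-0.876, -0.483, -0.0], [-0.483, 0.876, 0.0], [-0.0, 0.0, -1.0]]
force: [-0.3, -0.1, -2.7]
opening: 0.457
```

Run:
```python
from h import *
s=bot.read_state();print(s['position'],s['force'],s['moment'])
```

```text
[0.52884272 0.15719321 0.13043527] [-0.32083077 -0.09138424 -2.70662675] [0.05918513 0.11328161 0.04223724]
```

Request:
play_rows:
  targets:
    - [1,0,0,-0.001,0,0,0]
    - [1,0,0,-0.001,0,0,0]
    - [1,0,0,0,0,0,0]

```text
time_s: 13.98
position: [0.5288, 0.1569, 0.1284]
tcp_rot: [[-0.876, -0.483, -0.0], [-0.483, 0.876, 0.0], [0.0, 0.0, -1.0]]
force: [-0.6, -0.3, -2.9]
opening: 0.46
```

Run:
```python
from h import *
s=bot.read_state();print(s['position'],s['force'],s['moment'])
```

```text
[0.52883189 0.1569417  0.12840885] [-0.58637966 -0.28845603 -2.87710492] [ 0.03505281  0.07735994 -0.00010869]
```

The side force is gone. We're 7 mm below the expected pin-on-rim height with no load, so the pin is in the notches. Going down to seat.

Request:
play_rows:
  targets:
    - [1,0,0,-0.001,0,0,0]
    - [1,0,0,-0.001,0,0,0]
    - [1,0,0,-0.001,0,0,0]
    - [1,0,0,0,0,0,0]

```text
time_s: 14.48
position: [0.5289, 0.1569, 0.1255]
tcp_rot: [[-0.876, -0.483, -0.0], [-0.483, 0.876, 0.0], [0.0, 0.0, -1.0]]
force: [0.4, 0.1, -2.0]
opening: 0.451
```

Run:
```python
from h import *
s=bot.read_state();print(s['position'],s['force'],s['moment'])
```

```text
[0.52887415 0.15689627 0.12546219] [ 0.43199379  0.06494185 -1.9790031 ] [0.03793836 0.05439447 0.03206344]
```

Request:
play_rows:
  targets:
    - [1,0,0,-0.001,0,0,0]
    - [1,0,0,-0.001,0,0,0]
    - [1,0,0,0,0,0,0]

```text
time_s: 14.85
position: [0.529, 0.1569, 0.1237]
tcp_rot: [[-0.876, -0.483, 0.0], [-0.483, 0.876, 0.0], [-0.0, -0.0, -1.0]]
force: [-0.0, -0.1, -1.6]
opening: 0.461
```

Run:
```python
from h import *
s=bot.read_state();print(s['position'],s['force'],s['moment'])
```

```text
[0.52900415 0.15691213 0.12370947] [-1.44835414e-03 -1.18489364e-01 -1.62137235e+00] [0.09371882 0.15003952 0.01974024]
```

Request:
play_rows:
  targets:
    - [1,0,0,-0.0008,0,0,0]
    - [1,0,0,0,0,0,0]
    - [1,0,0,0,0,0,0]

```text
time_s: 15.22
position: [0.529, 0.1569, 0.1229]
tcp_rot: [[-0.876, -0.483, 0.0], [-0.483, 0.876, -0.0], [-0.0, -0.0, -1.0]]
force: [-1.5, -1.2, 1.1]
opening: 0.457
```

Run:
```python
from h import *
s=bot.read_state();print(s['position'],s['force'],s['moment'])
```

```text
[0.52898056 0.15690531 0.12294147] [-1.45609557 -1.19757229  1.0762623 ] [0.13194652 0.2068796  0.01517001]
```

Request:
play_rows:
  targets:
    - [1,0,0,-0.0008,0,0,0]
    - [1,0,0,0,0,0,0]
    - [1,0,0,0,0,0,0]

```text
time_s: 15.6
position: [0.529, 0.1569, 0.1221]
tcp_rot: [[-0.876, -0.483, 0.0], [-0.483, 0.876, 0.0], [-0.0, -0.0, -1.0]]
force: [-1.9, 0.2, 2.3]
opening: 0.46
```

Run:
```python
from h import *
s=bot.read_state();print(s['position'],s['force'],s['moment'])
```

```text
[0.52895539 0.15692623 0.12206535] [-1.92518621  0.18246798  2.2810956 ] [ 0.06787157  0.19533847 -0.05319735]
```

Contact comes up right at the predicted TCP height (about 0.123, about 5 N net), so the head is home. Releasing and retreating.

Request:
play_rows:
  targets:
    - [0.4,0,0,0,0,0,0]
    - [0,0,0,0,0,0,0]
    - [0,0,0,0,0,0,0]
    - [0,0,0,0,0,0,0]
    - [0,0,0,0,0,0,0]
    - [0,0,0,0,0,0,0]

```text
time_s: 16.35
position: [0.5289, 0.1569, 0.1219]
tcp_rot: [[-0.876, -0.483, -0.0], [-0.483, 0.876, 0.0], [-0.0, 0.0, -1.0]]
force: [0.3, 0.4, 0.6]
opening: 0.979
```

Request:
play_rows:
  targets:
    - [0,0,0,0.01,0,0,0]
    - [0,0,0,0.02,0,0,0]
    - [0,0,0,0.03,0,0,0]
    - [0,0,0,0.03,0,0,0]
    - [0,0,0,0.03,0,0,0]
    - [0,0,0,0.03,0,0,0]
    - [0,0,0,0,0,0,0]
    - [0,0,0,0,0,0,0]

```text
time_s: 17.35
position: [0.5282, 0.1569, 0.2715]
tcp_rot: [[-0.876, -0.483, -0.001], [-0.483, 0.876, -0.0], [0.001, 0.0, -1.0]]
force: [0.0, 0.3, -0.2]
opening: 1.001
```

Run:
```python
from h import *
import cv2
s=bot.read_state();im=bot.capture('scene');tm=bot.capture('top');W=bot.get_calibration('wrist');w=bot.capture('wrist')
print(s['time_s'],s['position'],s['force'],s['opening'])
k=lambda i,x,y:cv2.resize(i[y:y+90,x:x+66],None,fx=6,fy=6,interpolation=cv2.INTER_CUBIC)
cv2.imwrite('pics/f.png',np.hstack([k(im,247,145),cv2.resize(w,None,fx=.62,fy=.62)[:,:][0:248] if 0 else k(tm,220,170)]))
# expected positions seated vs pin-on-rim: head top corners
for n,o in(('scene',(247,145)),('top',(220,170))):
  for z in(.159,.1715):
    a=np.radians(28.9);print(n,z,[np.round((proj(C[n],[.5287+sx*.04*np.cos(a)-sy*.02*np.sin(a),.157+sx*.04*np.sin(a)+sy*.02*np.cos(a),z])-o)*6).tolist() for sx in(1,-1) for sy in(1,-1)])
print('underside corners',[np.round((proj(C['scene'],[.5287+sx*.04*np.cos(a)-sy*.02*np.sin(a),.157+sx*.04*np.sin(a)+sy*.02*np.cos(a),.115])-(247,145))*6).tolist() for sx in(1,-1) for sy in(1,-1)])
# bystanders moved?
t0=cv2.imread('pics/top0.png')
for nm,x,y,r in(('dish',324,201,24),('jar',330,140,18),('mug',411,148,22),('bottle',314,272,10)):
  g=lambda i,d:i[y-r-d:y+r+d,x-r-d:x+r+d]
  m=cv2.matchTemplate(g(tm,6),g(t0,0),cv2.TM_CCOEFF_NORMED);_,v,_,l=cv2.minMaxLoc(m);print(nm,round(v,3),np.array(l)-6)
```

```text
17.35 [0.5282276  0.15685461 0.27149664] [ 0.00236809  0.30262459 -0.18738996] 1.0011842535126654
scene 0.159 [[206.0, 132.0], [274.0, 151.0], [104.0, 193.0], [173.0, 214.0]]
scene 0.1715 [[205.0, 109.0], [273.0, 127.0], [102.0, 168.0], [172.0, 189.0]]
top 0.159 [[54.0, 182.0], [160.0, 135.0], [142.0, 388.0], [250.0, 340.0]]
top 0.1715 [[48.0, 174.0], [155.0, 127.0], [137.0, 382.0], [246.0, 334.0]]
underside corners [[209.0, 213.0], [276.0, 233.0], [109.0, 277.0], [177.0, 299.0]]
dish 0.988 [0 0]
jar 1.0 [0 0]
mug 1.0 [0 0]
bottle 0.958 [0 0]
```

View pics/f.png

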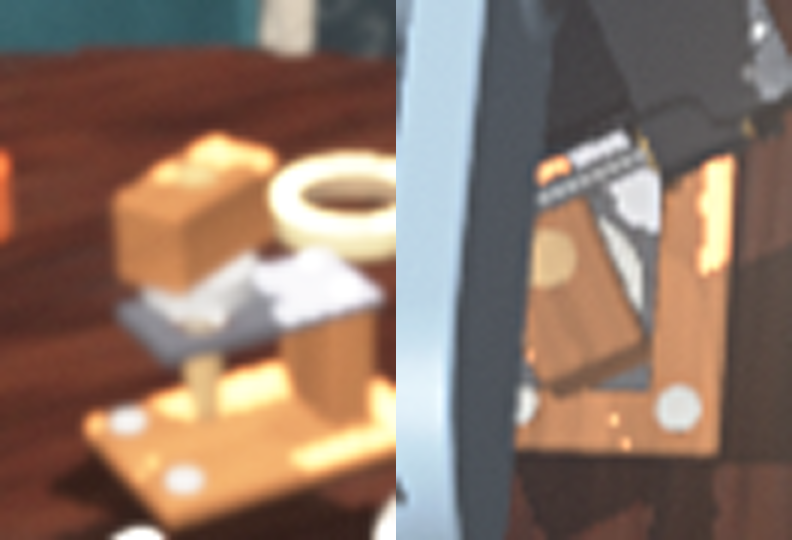

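The picture shows the mallet upright in the ring, its head on the rim and the handle below. Its corners (113,195), (182,220) and (275,155) match the seated prediction, while the pin-on-rim prediction would be about 24 px higher. The bystanders haven't moved, so I'm handing in.

```bash
python3 -c "
from rig import bot
print(bot.hand_in())"
```

```text
the job is handed in; nothing more can be done
None
```

The mallet is hanging in the ring with its head seated on the rim, and I handed the job in about 17 s into the run, with no verdict reported.

**What I did:** I found the ring, notch line (about 29°) and mallet in the camera pictures, then gripped the head, lifted it out and turned the pin to the notch line. I lowered it in small steps while watching the force. A side push of about 2 N in the bore went away after a 0.8 mm correction. The pin then dropped into the notches unloaded, so I never needed to turn the mallet to search for them. The head met the rim at the predicted height with about 5 N, after which I opened the gripper and backed away.

**Last checks:**
- **Seating:** in the scene view the head's corners match the seated pose to about 1.5 px, the same small offset seen on the ring earlier. A pin still on the rim would show about 4 px higher. The handle looks upright.
- **Bystanders:** jar, bottle, mug and dish show no shift in the top view.
- **Robot:** the gripper is open and clear above, with force near zero.
- **Disagreements:** the views differed by a few mm on the ring's height (0.117 to 0.119 m measured, 0.115 m given), and contact confirmed the given value. One head-height estimate from two nearly parallel views (0.101 m) was unusable, so I ignored it.

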